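# Scan the rack, then hold the tube reader's spring tray open at the mark

## Task

Pick up the yellow code scanner and aim its window squarely at the barcode label on the blue tube rack from about 6 cm away, holding it steady there for a good second, then stand the scanner back upright on its black pad and let go of it. Then pull the tube reader's spring-loaded tray out by its blue handle until its yellow pointer lines up with the red mark, and finish while still holding the tray there, because it slides shut if released. Do not shift or tip the orange-lidded jar, the amber bottle or the timer.

Things in the scene. Friction and masses are not known exactly. Their poses are not given: they have to be found in the camera images.
- scanner: loose upright code scanner, 0.2 kg: black hood 60 x 52 mm (x, y), 34 mm high, a yellow collar 50 x 42 mm up to 42 mm, then a yellow grip 34 mm in x, 30 mm in y, up to 127 mm, thin black cap to 130 mm, red trigger on the grip's -x side. Origin: centre of its underside, which is the window; z points up along the grip, the window looks along -z.
- spot (a point): the scanner's reading spot: on its axis, 60 mm out of the window (at z = -60 mm in the scanner's frame; below the surface while it stands on the pad). To read a label this point must lie on the label (within 22 mm of its centre) with the scanner's z axis within about 0.4 rad of the label's z axis.
- scan_pad: black rubber pad, 120 x 120 x 4 mm, fixed on the bench, on which the scanner stands at the start and must stand again. Origin: centre of its underside, so its top is 4 mm above it.
- rack_blue: fixed blue tube rack, 105 mm (x) x 90 mm (y), with six capped tubes in its +x half, caps up to 94 mm high, and a barcode label on a sloping deck in its -x half. Origin: centre of its underside. It may stand at either of two places, swapped with the orange rack.
- label_blue: white barcode label with black bars, 34 x 50 mm, on the blue rack's deck, about 44 mm above the bench. Origin: its centre; its z axis points out of the label: up, and leaning 0.26 rad toward the rack's -x side.
- rack_orange: orange tube rack of the same size and make, with its own label: not the one to scan.
- reader: fixed white tube reader, 220 mm (x) x 240 mm (y), 85 mm high (buttons to 88 mm). Origin: centre of its underside; its front, with the tray slot, looks along its -x. A 26 mm wide, 12 mm high aluminium scale strip runs from the front to 270 mm out from the origin, 63 mm to its -y side.
- tray: spring-return tray: a 70 mm wide plate, top 22 mm above the bench, that slides out of the reader along its own -x by up to 120 mm. Starts shut. The spring pulls it in with 3.3 N when shut, rising 0.55 N per 10 mm (8 N at 85 mm), so it returns when let go. Origin: at bench level under the middle of the handle; axes as the reader's, x pointing into it.
- handle (a point): centre of the top edge of the tray's blue handle, an upright plate 12 mm thick (x), 50 mm wide (y), from 20 to 90 mm above the bench. When shut it stands 59 mm clear of the reader's front; from above it can be pinched with one finger in front and one behind.
- pointer (a point): outer end of the tray's yellow pointer, 7 mm wide, which moves with the tray along the scale strip: 10 mm further in (+x) than the handle and 57 mm to its -y side, 22 mm above the bench.
- mark: red mark clipped on the scale strip, fixed, 12 mm (x) x 26 mm (y) x 4 mm. Origin: centre of its underside; x runs along the tray's travel (pointing into the reader). The pointer must be over it: pointer and mark at the same place along x. It is 50 to 85 mm out from the pointer at the start.
- swab_jar: clear jar with an orange lid, 70 mm diameter, 90 mm tall, loose, a bystander to be left alone. Origin: centre of its underside.
- reagent: amber glass bottle, 64 mm diameter, 140 mm tall, loose, a bystander to be left alone. Origin: centre of its underside.
- timer: small white timer, 50 x 70 mm, 22 mm tall, loose, a bystander to be left alone. Origin: centre of its underside.
Mind the look-alikes: they are no part of the job. Several things look just like the scanner: the one meant starts farthest to the robot's right. Several things have the shape of the scan_pad; the one meant has the colours described above.

How it is judged:
On the way, in this order (a step that is already met when the one before it is completed fails the run):
1. the held scanner reads the blue rack's label: its reading spot lies on the label, it points squarely at it, and it is steady (distance between spot and label_blue below 0.022 m and angle between the z axis of scanner and the z axis of label_blue, either way round below 0.42 rad and angle between scanner's own z axis and vertical below 0.8 rad and linear speed of scanner below 0.03 m/s and angular speed of scanner below 0.25 rad/s and contact force between the fingers and scanner above 1 N), for 0.8 s.
2. the scanner stands upright on its pad again, released (horizontal distance between scanner and scan_pad below 0.035 m and height (world z) of scanner below 0.012 m and angle between scanner's own z axis and vertical below 0.1 rad and linear speed of scanner below 0.02 m/s and contact force between the fingers and scanner below 0.1 N), for 0.2 s.
At the end, for the whole second after the job is handed in: the tray's pointer is within 7 mm of the red mark along the travel, still (under 10 mm/s) and held by the fingers (over 2 N on the tray), while the scanner stands upright (within 0.1 rad), at rest and untouched on its pad, within 35 mm of the pad's centre (all of step 2 and x of pointer in the frame of mark between -0.007 and 0.007 m and linear speed of tray below 0.01 m/s and contact force between the fingers and tray above 2 N); the arm keeps its last pose, push and grip.
It fails at once if the orange-lidded jar, the amber bottle or the timer is pushed away or tipped over (distance of any of swab_jar, reagent, timer from where it was at the start of the episode above 0.03 m or angle between any of swab_jar, reagent, timer's own z axis and vertical above 0.4 rad).
It also fails if it takes over 67 s, if anything falls off the work surface, if the arm or the gripper's body presses on something with over 40 N, if the wrist force passes 120 N, or if a joint passes its speed limit or range.

## Robot

A 6-joint arm with a two-finger parallel gripper is mounted at the origin on the work surface. World frame = base frame: x ahead of the robot, y to its left, z up, the work surface at z = 0. Lengths are in m, angles in rad, forces in N, time in s.
With the tool pointing down it reaches from about 0.225 to 0.875 m from the base axis. Payload 3.4 kg.
Tool frame: the origin (TCP) lies at the very end of the fingers, on their centre line; the grasp point (between the pads) lies env.grasp_offset behind it (env.grasp_offset is the distance from the TCP to the grasp point, in m); z points along the fingers, y is the line along which they close (so a half turn about z gives the same grasp; the last joint's range is limited). The gripper opens to 85 mm and grips with 20 to 120 N. Pads are 22 mm wide; open, the fingers measure 114 mm over their backs; the gripper's body (76 mm by 85 mm) begins 54 mm behind the grasp point. The pads swing forward as they close: fully open they stand 13 mm farther back than shut.
Start: joints at [0.997, 0.276, 1.505, -0, 1.361, -0.121], TCP at [0.252, 0.517, 0.231] pointing down, gripper open.
Joint ranges: [-2.89, 2.89], [-0.75, 2.08], [0.22, 2.7], [-1.18, 4.32], [0.11, 2.71], [-2.7, 2.7]. Speed limits (rad/s): [2.57, 2.57, 3.14, 3.14, 3.14, 3.14].

## Interface

Orientations are given as a unit quaternion [x, y, z, w].
In Python, from workcell import telemetry, viewer, job, boxes_of, tip_of, env gives the robot as it stands. The module is installed in compiled form; this text tells all that it offers.
- The arm moves only by the tool drive_tool, never from a script. Its argument "rows" is a list that holds one entry, the list of rows, each a list of 7 numbers: the turn, a rotation vector about the tool's x, y, z in rad, then the shift along the tool's x, y, z in mm, then the finger opening in mm, from 0 to 85.4. In form: [[[ax, ay, az, tx, ty, tz, fingers], ...]]. A call has exactly 8 rows; each row shifts and turns the commanded pose from where the row before left it, along the tool's axes as they then stand; what a row does not reach is not made up. A row lasts 1/12 s, in which the tool goes at most 41.7 mm and 7.16 degrees, less where a joint would pass 70% of its speed; a pose out of reach is approached as far as the arm can. A call with a gripper value outside its range is refused whole. The fingers move at their own pace and stop on an object; "force" is the grip in N (left out, the last holds). Time passes only in rows, so rows that do not move let the fingers close, or fill a call up. It gives the time, the measured TCP pose, the force, the opening and the grip force at its end, in the units of the state.
- telemetry.observe(): the state, without advancing time (a new reading comes with each control period).
- viewer.grab_frame(name): name is "scene" or "top" or "wrist"; returns a dict with "frame" (384x512x3 uint8, blue, green, red), "fx", "fy", "cx", "cy" (pixels), "origin" and "attitude" of the camera in the world. Camera axes: x right, y down, z forward; pixel columns grow to the right and rows downward; lengths in m; the calibration is good to about 2 mm. The wrist camera is an equidistant fisheye: a pixel r from the principal point sees the ray r / f radians off the axis. A picture is of the moment at which its call begins. There is no depth.
- job.hand_in(): hands the job in; it is judged then, once.
Trained networks look in a picture, given as the dict that the camera call returned (one of the last four; its "shot" number tells which), for a name from the list of things; names that differ only in an ending like _2 or _b are one class to them, and where a whole thing is asked for, a point or a joint stands for the part that bears it (a point fixed in the world has none). Each returns a list of dicts, best first, with "p" (0 to 1); they miss things now and then, are a little off and sometimes report something else, mostly with a low value. They report only what shows in the picture. A call takes as long as a camera call. They do not tell look-alikes from the thing itself.
- boxes_of(picture, target): "position" ([x, y, z] in m, in world coordinates, good to about 4 mm: the middle of the surface that is visible of it).
- tip_of(picture, target): "position" ([x, y, z] in m, in world coordinates, good to about 4 mm: a listed point, or the origin of a listed thing).
The state is a dict: "clock": time; "q": joint angles; "qd": joint speeds; "effort": joint torques, N m; "eef_pos": TCP position; "ee_rot": TCP orientation; "contact_force": force on the tool from outside, world axes, zero at the start; "wrist_torque": the same for the moment, N m; "width": finger opening in m; "grip_force": force on a finger pad.
Only numpy, scipy, OpenCV 4.12 (cv2) and the standard library are available. Lean on these libraries where they do the work, as an engineer would, in place of code of your own. Each camera call takes 0.05 s, during which the arm holds its last target. There are 200 camera calls.

## Working session

There is one attempt and no reset: what is moved stays moved. The work goes in short steps, Python scripts to look and compute and a tool call to move; the robot and the scene stay as the last step left them, time stands still between calls to the robot, and variables do not carry over. Pictures are saved under pics/ and viewed, at most 10 in all, crops included, and the job is handed in when it is done.

Besides the shell and the picture viewer there is one more tool, called after "Emit:" in YAML: its name, and indented under it one key for each argument. drive_tool: Moves the arm, as the interface text tells. Its arguments: {"type":"object","properties":{"rows":{"type":"array"},"force":{"type":"number"}},"required":["rows"]}

```bash
mkdir -p pics && cat > h.py <<'E'
from workcell import telemetry, viewer, job, boxes_of, tip_of, env
import numpy as np, cv2
from scipy.spatial.transform import Rotation as R
np.set_printoptions(precision=3,suppress=True)
def st():
    s=telemetry.observe(); print('t',round(s['clock'],2),'pos',np.array(s['eef_pos']),'w',round(s['width'],4),'gf',round(s['grip_force'],1),'F',np.array(s['contact_force']))
    print('R',R.from_quat(s['ee_rot']).as_matrix().tolist() if 0 else R.from_quat(s['ee_rot']).as_matrix().round(3).tolist()); return s
E
python3 - <<'E'
from h import *
s=st(); print(env.grasp_offset)
for n in ['scene','top']:
    f=viewer.grab_frame(n); cv2.imwrite(f'pics/{n}0.png',f['frame'])
    print(n,f['fx'],f['cx'],f['cy'],f['origin'],f['attitude'])
    for t in ['scanner','scan_pad','rack_blue','label_blue','rack_orange','reader','tray','handle','pointer','mark','swab_jar','reagent','timer']:
        print(t,[(round(d['p'],2),np.array(d['position']).round(3).tolist()) for d in tip_of(f,t)][:5])
E
```

```text
t 0.0 pos [0.251 0.517 0.23 ] w 0.0849 gf 0.0 F [0.875 0.059 0.054]
R [[-0.899, 0.437, -0.001], [0.437, 0.899, -0.002], [0.0, -0.002, -1.0]]
0.0187
scene 463.63922475324364 254.79142242107753 190.52908229314423 [ 1.489 -0.826  1.018] [ 0.819  0.384 -0.186 -0.383]
scanner [(0.76, [0.347, -0.208, -0.004]), (0.63, [0.49, -0.297, 0.006])]
scan_pad [(0.77, [0.526, -0.51, 0.002])]
rack_blue [(0.74, [0.444, 0.298, -0.0])]
label_blue []
rack_orange [(0.71, [0.61, 0.282, 0.0]), (0.32, [0.493, -0.298, 0.005])]
reader []
tray [(0.67, [0.513, -0.09, 0.012]), (0.54, [0.559, -0.019, 0.004]), (0.22, [0.57, -0.08, 0.019])]
handle [(0.72, [0.562, -0.027, 0.088]), (0.31, [0.517, -0.09, 0.011])]
pointer [(0.82, [0.57, -0.078, 0.018])]
mark [(0.52, [0.516, -0.089, 0.013])]
swab_jar []
reagent [(0.79, [0.744, 0.259, 0.0])]
timer [(0.77, [0.383, 0.136, -0.001]), (0.24, [0.608, 0.279, 0.005])]
top 379.50817216579907 255.81519160863994 188.38628168420118 [ 0.418 -0.082  1.047] [-0.703  0.708 -0.055  0.045]
scanner [(0.97, [0.352, -0.206, 0.002]), (0.69, [0.491, -0.301, 0.008])]
scan_pad [(0.72, [0.498, -0.304, -0.002]), (0.65, [0.523, -0.511, -0.001]), (0.43, [0.519, -0.091, 0.015])]
rack_blue [(0.68, [0.442, 0.299, 0.0])]
label_blue [(0.77, [0.408, 0.304, 0.042]), (0.73, [0.559, -0.022, 0.0]), (0.68, [0.561, -0.023, 0.086]), (0.67, [0.495, -0.305, 0.004]), (0.67, [0.381, 0.137, -0.003])]
rack_orange [(0.94, [0.608, 0.282, 0.0])]
reader [(0.24, [0.518, -0.089, 0.02])]
tray [(0.92, [0.558, -0.023, -0.0]), (0.44, [0.411, 0.305, 0.043])]
handle [(0.59, [0.561, -0.022, 0.087])]
pointer [(0.8, [0.575, -0.076, 0.022])]
mark [(0.6, [0.513, -0.089, 0.018])]
swab_jar [(0.59, [0.618, -0.299, -0.002])]
reagent [(0.74, [0.747, 0.261, 0.002]), (0.4, [0.494, -0.305, -0.002])]
timer [(0.93, [0.381, 0.136, -0.001])]
```

View pics/top0.png

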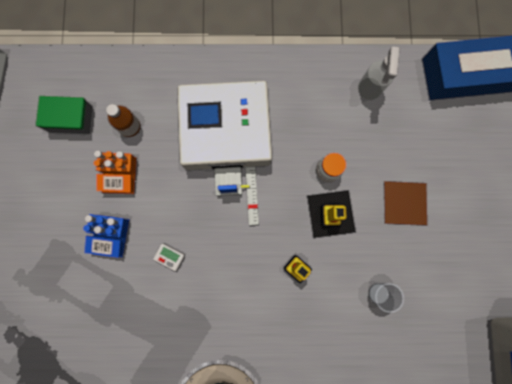

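View pics/scene0.png

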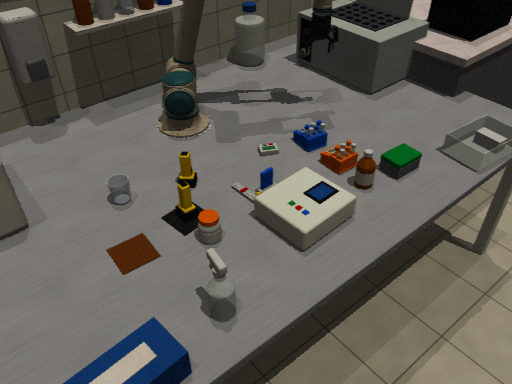

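Top view: the target scanner stands on the black pad near (333,214), with the jar just above it at (332,165). The look-alike is at (298,268) and has no pad. The blue rack is at (105,236), the reader at (225,125), and the red mark on the scale strip is at (252,206). The scene view agrees. I'm moving over to the scanner.

Emit:
drive_tool:
  rows:
    - [[0,0,0,-24,-26,0,85],[0,0,0,-24,-26,0,85],[0,0,0,-24,-26,0,85],[0,0,0,-24,-26,0,85],[0,0,0,-24,-26,0,85],[0,0,0,-24,-26,0,85],[0,0,0,-24,-26,0,85],[0,0,0,-24,-26,0,85]]

```text
clock: 2.07
eef_pos: [0.3333, 0.2445, 0.2315]
ee_rot: [0.224, 0.975, 0.0, 0.0]
contact_force: [0.3, -1.2, 0.3]
width: 0.085
grip_force: 0.0
```

Emit:
drive_tool:
  rows:
    - [[0,0,0,-24,-26,0,85],[0,0,0,-24,-26,0,85],[0,0,0,-24,-26,0,85],[0,0,0,-24,-26,0,85],[0,0,0,-24,-26,0,85],[0,0,0,-24,-26,0,85],[0,0,0,-24,-26,0,85],[0,0,0,-24,-26,0,85]]

```text
clock: 2.73
eef_pos: [0.4151, -0.0268, 0.2316]
ee_rot: [0.225, 0.974, 0.0, 0.001]
contact_force: [0.8, 0.5, 0.7]
width: 0.0848
grip_force: 0.0
```

Emit:
drive_tool:
  rows:
    - [[0,0,0,-24,-26,0,85],[0,0,0,-24,-26,0,85],[0,0,0,-24,-26,0,85],[0,0,0,-24,-26,0,85],[0,0,0,-24,-26,0,85],[0,0,0,-24,-26,0,85],[0,0,0,-24,-26,0,85],[0,0,0,-24,-26,0,85]]

```text
clock: 3.4
eef_pos: [0.4967, -0.2979, 0.2313]
ee_rot: [0.225, 0.974, 0.0, 0.0]
contact_force: [-0.4, 0.1, 0.0]
width: 0.0851
grip_force: 0.0
```

Emit:
drive_tool:
  rows:
    - [[0,0,0.12,0,0,0,85],[0,0,0.12,0,0,0,85],[0,0,0.12,0,0,0,85],[0,0,0.12,0,0,0,85],[0,0,0.12,0,0,0,85],[0,0,0.12,0,0,0,85],[0,0,0.12,0,0,0,85],[0,0,0.12,0,0,0,85]]

```text
clock: 4.07
eef_pos: [0.4965, -0.2961, 0.2313]
ee_rot: [0.651, 0.759, 0.0, -0.0]
contact_force: [0.5, 0.2, -0.3]
width: 0.085
grip_force: 0.0
```

Emit:
drive_tool:
  rows:
    - [[0,0,0.12,0,0,0,85],[0,0,0.12,0,0,0,85],[0,0,0.12,0,0,0,85],[0,0,0.12,0,0,0,85],[0,0,0.12,0,0,0,85],[0,0,0.12,0,0,0,85],[0,0,0.12,0,0,0,85],[0,0,0.12,0,0,0,85]]

```text
clock: 4.73
eef_pos: [0.4965, -0.296, 0.2313]
ee_rot: [0.928, 0.372, 0.0, -0.0]
contact_force: [0.4, -0.1, -0.2]
width: 0.0852
grip_force: 0.0
```

Emit:
drive_tool:
  rows:
    - [[0,0,0.12,0,0,0,85],[0,0,0.12,0,0,0,85],[0,0,0.12,0,0,0,85],[0,0,0.12,0,0,0,85],[0,0,0.12,0,0,0,85],[0,0,0,0,0,0,85],[0,0,0,0,0,0,85],[0,0,0,0,0,0,85]]

```text
clock: 5.4
eef_pos: [0.4965, -0.296, 0.2313]
ee_rot: [0.996, 0.086, 0.0, -0.0]
contact_force: [0.1, 0.5, -0.4]
width: 0.0851
grip_force: 0.0
```

```bash
python3 - <<'E'
from h import *
s=st(); print(np.array(s['q']))
f=viewer.grab_frame('wrist'); cv2.imwrite('pics/w1.png',f['frame'])
print(f['fx'],f['cx'],f['cy'],f['origin'],R.from_quat(f['attitude']).as_matrix())
for t in ['scanner','scan_pad','swab_jar']:
    print(t,[(round(d['p'],2),np.array(d['position']).round(3).tolist()) for d in tip_of(f,t)][:3],[(round(d['p'],2),np.array(d['position']).round(3).tolist()) for d in boxes_of(f,t)][:3])
E
```

```text
t 5.4 pos [ 0.497 -0.296  0.231] w 0.0851 gf 0.0 F [ 0.108  0.456 -0.351]
R [[0.985, 0.17, 0.0], [0.17, -0.985, 0.0], [0.0, -0.0, -1.0]]
[-0.658  0.281  1.498  0.     1.363  0.741]
297.3186396354542 255.7753310346612 199.01458705920422 [ 0.561 -0.286  0.375] [[ 0.17  -0.952 -0.254]
 [-0.985 -0.165 -0.043]
 [-0.001  0.258 -0.966]]
scanner [(0.85, [0.348, -0.205, 0.001]), (0.6, [0.49, -0.305, 0.002])] [(0.94, [0.358, -0.22, 0.04]), (0.85, [0.501, -0.299, 0.095])]
scan_pad [(0.59, [0.521, -0.514, 0.001]), (0.45, [0.385, 0.137, 0.002])] [(0.98, [0.524, -0.508, 0.002]), (0.74, [0.518, -0.313, 0.009])]
swab_jar [(0.86, [0.616, -0.299, 0.001])] [(0.84, [0.614, -0.297, 0.091])]
```

View pics/w1.png

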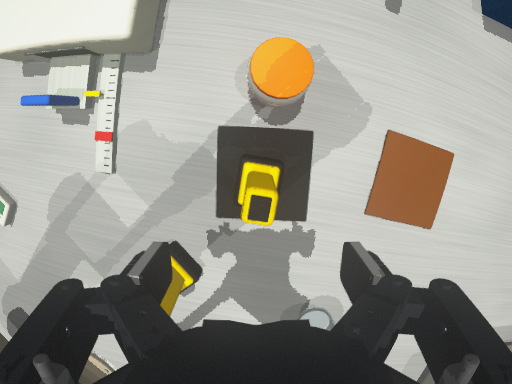

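The wrist view shows the target scanner's black cap at about (259,209), standing on the black pad at (265,172). The jar lid is at (282,68) and the look-alike at (180,280). Next I'll fit the cap and pad poses.

```bash
cat >> h.py <<'E'
def ray(f,uv,z):
    uv=np.atleast_2d(uv).astype(float); d=(uv-[f['cx'],f['cy']])/[f['fx'],f['fy']]; r=np.linalg.norm(d,axis=1,keepdims=True)
    v=np.hstack([d/np.maximum(r,1e-9)*np.sin(r),np.cos(r)]) @ R.from_quat(f['attitude']).as_matrix().T
    o=np.array(f['origin']); return o+v*((z-o[2])/v[:,2:3])
def rect(f,mask,z,near):
    n,l,s,c=cv2.connectedComponentsWithStats(mask.astype(np.uint8))
    ok=[i for i in range(1,n) if s[i,4]>60]; i=min(ok,key=lambda i:np.hypot(*(c[i]-near)))
    cn=max(cv2.findContours((l==i).astype(np.uint8),0,2)[0],key=len)[:,0]
    P=ray(f,cn,z)[:,:2]; print(s[i],cv2.minAreaRect((P*1000).astype(np.float32)))
E
python3 - <<'E'
from h import *
f=viewer.grab_frame('wrist'); im=f['frame'].astype(int); b,g,r=im[...,0],im[...,1],im[...,2]
yel=(r>120)&(g>100)&(b<90)
dark=(im.max(2)<75)
box=np.zeros(dark.shape,bool); box[185:230,236:284]=1
rect(f,dark&box&~yel,0.134,(259,209))
box=np.zeros(dark.shape,bool); box[115:226,205:325]=1
rect(f,(dark|yel)&box,0.004,(265,172))
rect(f,yel&box,0.131,(259,195))
print(ray(f,[[259,209]],.134), ray(f,[[245,190],[274,190.]],.131))
cv2.imwrite('pics/c1.png',cv2.resize(f['frame'][115:235,205:325],None,fx=5,fy=5,interpolation=2))
E
```

```text
[248 195  24  27 462] ((490.1085510253906, -301.14947509765625), (20.812559127807617, 16.594331741333008), 0.30634355545043945)
[ 217  127   96   99 7924] ((492.52679443359375, -306.124267578125), (126.86125946044922, 118.22267150878906), 6.358686923980713)
[ 238  162   42   64 1697] ((501.2926940917969, -298.1156311035156), (52.66575622558594, 33.70075225830078), 0.8323145508766174)
[[ 0.489 -0.301  0.134]] [[ 0.503 -0.286  0.131]
 [ 0.507 -0.311  0.131]]
```

View pics/c1.png

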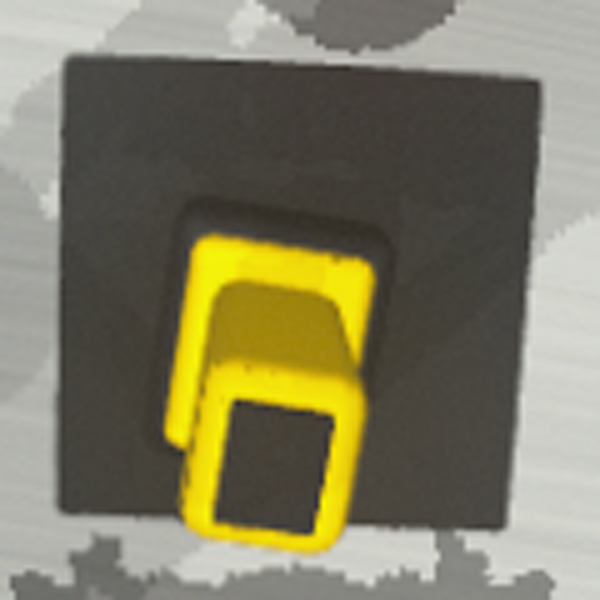

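Emit:
drive_tool:
  rows:
    - [[0,0,0.083,0,0,0,85],[0,0,0.082,0,0,0,85],[0,0,0,-6.5,5,26,85],[0,0,0,0,0,26,85],[0,0,0,0,0,26,85],[0,0,0,0,0,26,85],[0,0,0,0,0,26,85],[0,0,0,0,0,26,85]]

```text
clock: 6.47
eef_pos: [0.4901, -0.3011, 0.0743]
ee_rot: [1.0, 0.002, 0.0, 0.0]
contact_force: [-0.0, -0.7, 0.4]
width: 0.0852
grip_force: 0.0
```

Emit:
drive_tool:
  rows:
    - [[0,0,0,0,0,0,85],[0,0,0,0,0,0,20],[0,0,0,0,0,0,20],[0,0,0,0,0,0,20],[0,0,0,0,0,0,20],[0,0,0,0,0,0,20],[0,0,0,0,0,0,20],[0,0,0,0,0,0,20]]
  force: 40

```text
clock: 7.13
eef_pos: [0.4909, -0.3016, 0.0769]
ee_rot: [1.0, 0.002, 0.001, 0.001]
contact_force: [-0.3, 0.7, 6.6]
width: 0.0294
grip_force: 46.1
```

Emit:
drive_tool:
  rows:
    - [[0,0,0,0,0,-15,20],[0,0,0,0,0,-25,20],[0,0,0,0,0,-25,20],[0,0,0,0,0,-25,20],[0,0,0,0,0,-25,20],[0,0,0,0,0,-25,20],[0,0,0,0,0,-25,20],[0,0,0,0,0,-10,20]]

```text
clock: 7.8
eef_pos: [0.4911, -0.3018, 0.2538]
ee_rot: [1.0, 0.002, 0.002, 0.002]
contact_force: [-0.1, -1.0, -0.8]
width: 0.0297
grip_force: 45.3
```

Emit:
drive_tool:
  rows:
    - [[0,0,0,-3,-15,0,20],[0,0,0,-5,-28,0,20],[0,0,0,-5,-28,0,20],[0,0,0,-5,-28,0,20],[0,0,0,-5,-28,0,20],[0,0,0,-5,-28,0,20],[0,0,0,-5,-28,0,20],[0,0,0,-5,-28,0,20]]

```text
clock: 8.47
eef_pos: [0.4489, -0.0876, 0.2482]
ee_rot: [1.0, 0.002, -0.002, -0.001]
contact_force: [0.7, -0.6, -1.9]
width: 0.0295
grip_force: 45.1
```

Emit:
drive_tool:
  rows:
    - [[0,0,0,-5,-28,0,20],[0,0,0,-5,-28,0,20],[0,0,0,-5,-28,0,20],[0,0,0,-5,-28,0,20],[0,0,0,-5,-28,0,20],[0,0,0,-5,-28,0,20],[0,0,0,-5,-28,0,20],[0,0,0,-5,-28,0,20]]

```text
clock: 9.13
eef_pos: [0.4076, 0.1352, 0.2483]
ee_rot: [1.0, 0.002, -0.002, 0.0]
contact_force: [0.9, -0.4, -2.3]
width: 0.0298
grip_force: 45.1
```

Emit:
drive_tool:
  rows:
    - [[0,0,0,-5,-28,0,20],[0,0,0,-5,-28,0,20],[0,0,0,-5,-28,0,20],[0,0,0,-5,-28,0,20],[0,0,0,-5,-28,0,20],[0,0,0,-5,-28,0,20],[0,0,0,-3,-15,0,20],[0,0,0,0,0,0,20]]

```text
clock: 9.8
eef_pos: [0.3739, 0.319, 0.2481]
ee_rot: [1.0, 0.004, -0.002, -0.0]
contact_force: [-0.1, 0.2, -1.5]
width: 0.0297
grip_force: 45.2
```

Emit:
drive_tool:
  rows:
    - [[0,0,-0.1,0,0,0,20],[0,0,-0.1,0,0,0,20],[0,0,-0.1,0,0,0,20],[0,0,-0.1,0,0,0,20],[0,0,-0.1,0,0,0,20],[0,0,-0.1,0,0,0,20],[0,0,0,0,0,0,20],[0,0,0,0,0,0,20]]

```text
clock: 10.47
eef_pos: [0.3756, 0.3155, 0.2491]
ee_rot: [0.955, 0.296, -0.001, 0.0]
contact_force: [0.9, -0.2, -1.8]
width: 0.0296
grip_force: 45.2
```

```bash
python3 - <<'E'
from h import *
s=st(); print(np.array(s['q']))
f=viewer.grab_frame('wrist'); cv2.imwrite('pics/w2.png',f['frame'])
for n,f in [('wrist',f),('top',viewer.grab_frame('top'))]:
  for t in ['scanner','spot','label_blue','rack_blue']:
    print(n,t,[(round(d['p'],2),np.array(d['position']).round(3).tolist()) for d in tip_of(f,t)][:4])
E
```

```text
t 10.47 pos [0.376 0.316 0.249] w 0.0296 gf 45.2 F [ 0.926 -0.167 -1.824]
R [[0.825, 0.565, -0.002], [0.565, -0.825, -0.002], [-0.003, 0.0, -1.0]]
[ 0.557  0.139  1.642 -0.     1.364  1.527]
wrist scanner [(0.71, [0.373, 0.308, 0.176]), (0.61, [0.345, -0.203, -0.003])]
wrist spot []
wrist label_blue [(0.62, [0.412, 0.298, 0.044])]
wrist rack_blue [(0.83, [0.441, 0.301, -0.001])]
top scanner [(0.78, [0.376, 0.315, 0.178]), (0.77, [0.35, -0.206, -0.0])]
top spot []
top label_blue [(0.5, [0.413, 0.304, 0.046])]
top rack_blue [(0.87, [0.441, 0.301, 0.0])]
```

View pics/w2.png

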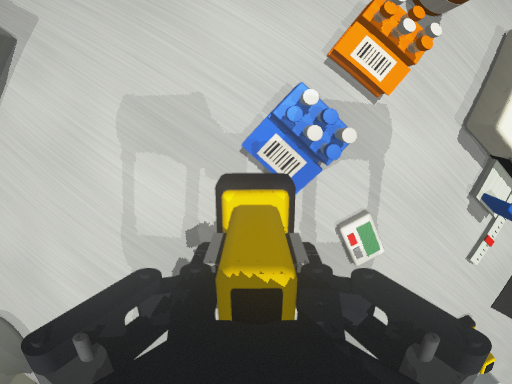

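The wrist view shows the scanner held straight in the fingers. The blue label is at (281,155), and the front edge of the rack deck runs from (243,145) to (300,193).

```bash
python3 - <<'E'
from h import *
f=viewer.grab_frame('wrist')
L=ray(f,[[281,155]],.044)[0]; e=np.diff(ray(f,[[243,145],[300,193]],.03),axis=0)[0]; print(L,e,np.linalg.norm(e))
yaw=np.arctan2(e[0],-e[1]); yaw=np.arctan2(e[1],e[0])+np.pi/2; print('yaw',yaw)
L=np.array([.411,.302,.044])*.6+L*.4
n=np.array([-np.sin(.26)*np.cos(yaw),-np.sin(.26)*np.sin(yaw),np.cos(.26)])
s=st(); Rt=R.from_quat(s['ee_rot']); z=Rt.as_matrix()[:,2]
ax=np.cross(z,-n); rv=ax/np.linalg.norm(ax)*np.arcsin(np.linalg.norm(ax))
print('turn',Rt.inv().apply(rv)); R2=R.from_rotvec(rv)*Rt
T=L+.133*n; print(n,T,'shift mm',R2.inv().apply(T-s['eef_pos'])*1000)
E
```

```text
[0.415 0.306 0.044] [-0.009 -0.093  0.   ] 0.09374324229888198
yaw -0.09606775040279736
t 11.02 pos [0.377 0.317 0.25 ] w 0.0294 gf 45.2 F [ 0.17   0.31  -1.271]
R [[0.823, 0.568, 0.0], [0.568, -0.823, 0.0], [0.0, -0.0, -1.0]]
turn [-0.167  0.199 -0.   ]
[-0.256  0.025  0.966] [0.379 0.307 0.173] shift mm [-19.412  -3.936  75.887]
```

Emit:
drive_tool:
  rows:
    - [[-0.042,0.05,0,0,0,0,20],[-0.042,0.05,0,0,0,0,20],[-0.042,0.05,0,0,0,0,20],[-0.041,0.05,0,0,0,0,20],[0,0,0,-5,-1,19,20],[0,0,0,-5,-1,19,20],[0,0,0,-5,-1,19,20],[0,0,0,-4,-1,19,20]]

```text
clock: 11.68
eef_pos: [0.3783, 0.3071, 0.1719]
ee_rot: [0.947, 0.295, 0.12, 0.05]
contact_force: [-0.0, 0.2, -1.7]
width: 0.0297
grip_force: 45.2
```

Emit:
drive_tool:
  rows:
    - [[0,0,0,0,0,0,20],[0,0,0,0,0,0,20],[0,0,0,0,0,0,20],[0,0,0,0,0,0,20],[0,0,0,0,0,0,20],[0,0,0,0,0,0,20],[0,0,0,0,0,0,20],[0,0,0,0,0,0,20]]

```text
clock: 12.35
eef_pos: [0.379, 0.3073, 0.1729]
ee_rot: [0.947, 0.295, 0.12, 0.05]
contact_force: [0.4, -0.6, -2.1]
width: 0.0294
grip_force: 45.1
```

```bash
python3 - <<'E'
from h import *
s=st(); Z=R.from_quat(s['ee_rot']).as_matrix()[:,2]; print('spot',s['eef_pos']+.133*Z, s['q'])
for n in ['wrist','top','scene']:
  f=viewer.grab_frame(n); cv2.imwrite(f'pics/{n}3.png',f['frame'])
  for t in ['scanner','spot','label_blue']:
    print(n,t,[(round(d['p'],2),np.array(d['position']).round(3).tolist()) for d in tip_of(f,t)][:4])
E
```

```text
t 12.35 pos [0.379 0.307 0.173] w 0.0294 gf 45.1 F [ 0.385 -0.585 -2.053]
R [[0.797, 0.546, 0.257], [0.57, -0.821, -0.023], [0.198, 0.165, -0.966]]
spot [0.413 0.304 0.044] [ 0.672  0.107  1.915 -0.222  0.941  1.754]
wrist scanner [(0.77, [0.398, 0.302, 0.099])]
wrist spot []
wrist label_blue [(0.54, [0.386, 0.138, 0.002])]
top scanner [(0.83, [0.35, -0.205, 0.004]), (0.62, [0.397, 0.305, 0.103])]
top spot [(0.55, [0.561, -0.022, 0.087])]
top label_blue [(0.46, [0.414, 0.303, 0.04])]
scene scanner [(0.75, [0.398, 0.312, 0.101]), (0.6, [0.346, -0.207, -0.004])]
scene spot []
scene label_blue [(0.23, [0.557, -0.03, 0.09])]
```

View pics/wrist3.png

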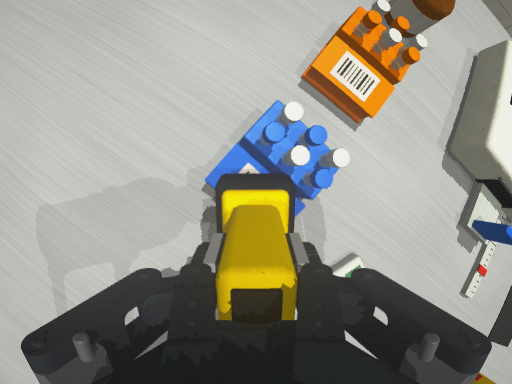

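The scanner's hood (255,190) covers the blue label, and the computed spot (0.413, 0.304, 0.044) lies on it. I'll hold a bit longer, then back off.

Emit:
drive_tool:
  rows:
    - [[0,0,0,0,0,0,20],[0,0,0,0,0,0,20],[0,0,0,0,0,0,20],[0,0,0,0,0,0,20],[0,0,0,0,0,0,20],[0,0,0,0,0,0,20],[0,0,0,0,0,0,20],[0,0,0,0,0,0,20]]

```text
clock: 13.62
eef_pos: [0.3789, 0.3072, 0.1725]
ee_rot: [0.947, 0.295, 0.12, 0.05]
contact_force: [0.2, 0.5, -1.8]
width: 0.0296
grip_force: 45.1
```

Emit:
drive_tool:
  rows:
    - [[0,0,0,0,0,0,20],[0,0,0,0,0,0,20],[0,0,0,0,0,0,20],[0,0,0,0,0,0,20],[0,0,0,0,0,0,20],[0,0,0,0,0,0,20],[0,0,0,0,0,0,20],[0,0,0,0,0,0,20]]

```text
clock: 14.28
eef_pos: [0.3789, 0.3072, 0.1725]
ee_rot: [0.947, 0.295, 0.12, 0.05]
contact_force: [0.2, -0.2, -2.8]
width: 0.0295
grip_force: 45.1
```

Emit:
drive_tool:
  rows:
    - [[0,0,0,5,1,-19,20],[0,0,0,5,1,-19,20],[0,0,0,5,1,-19,20],[0,0,0,4,1,-19,20],[0.042,-0.05,0,0,0,0,20],[0.042,-0.05,0,0,0,0,20],[0.042,-0.05,0,0,0,0,20],[0.041,-0.05,0,0,0,0,20]]

```text
clock: 14.95
eef_pos: [0.3769, 0.3167, 0.251]
ee_rot: [0.955, 0.298, -0.0, -0.001]
contact_force: [0.3, -0.8, -1.5]
width: 0.0298
grip_force: 45.1
```

Emit:
drive_tool:
  rows:
    - [[0,0,0.1,0,0,0,20],[0,0,0.1,0,0,0,20],[0,0,0.1,0,0,0,20],[0,0,0.1,0,0,0,20],[0,0,0.1,0,0,0,20],[0,0,0.1,0,0,0,20],[0,0,0,0,0,0,20],[0,0,0,0,0,0,20]]

```text
clock: 15.62
eef_pos: [0.3769, 0.3165, 0.2503]
ee_rot: [1.0, 0.003, 0.0, 0.0]
contact_force: [0.3, -0.6, -2.1]
width: 0.0294
grip_force: 45.2
```

Emit:
drive_tool:
  rows:
    - [[0,0,0,3,15,0,20],[0,0,0,5,28,0,20],[0,0,0,5,28,0,20],[0,0,0,5,28,0,20],[0,0,0,5,28,0,20],[0,0,0,5,28,0,20],[0,0,0,5,28,0,20],[0,0,0,5,28,0,20]]

```text
clock: 16.28
eef_pos: [0.4156, 0.1043, 0.2505]
ee_rot: [1.0, 0.003, 0.0, 0.0]
contact_force: [-0.2, 0.7, -2.2]
width: 0.0296
grip_force: 45.3
```

Emit:
drive_tool:
  rows:
    - [[0,0,0,5,28,0,20],[0,0,0,5,28,0,20],[0,0,0,5,28,0,20],[0,0,0,5,28,0,20],[0,0,0,5,28,0,20],[0,0,0,5,28,0,20],[0,0,0,5,28,0,20],[0,0,0,5,28,0,20]]

```text
clock: 16.95
eef_pos: [0.4565, -0.1197, 0.2504]
ee_rot: [1.0, 0.003, 0.0, 0.0]
contact_force: [0.9, -0.5, -2.3]
width: 0.0296
grip_force: 45.3
```

Emit:
drive_tool:
  rows:
    - [[0,0,0,5,28,0,20],[0,0,0,5,28,0,20],[0,0,0,5,28,0,20],[0,0,0,5,28,0,20],[0,0,0,5,28,0,20],[0,0,0,5,28,0,20],[0,0,0,3,15,0,20],[0,0,0,0,0,0,20]]

```text
clock: 17.62
eef_pos: [0.4908, -0.3046, 0.2497]
ee_rot: [1.0, 0.001, 0.0, 0.001]
contact_force: [0.1, 0.4, -2.0]
width: 0.0296
grip_force: 45.1
```

Emit:
drive_tool:
  rows:
    - [[0,0,0,0,0,0,20],[0,0,0,0,0,0,20],[0,0,0,0,0,0,20],[0,0,0,0,0,0,20],[0,0,0,0,0,0,20],[0,0,0,0,0,0,20],[0,0,0,0,0,0,20],[0,0,0,0,0,0,20]]

```text
clock: 18.28
eef_pos: [0.4902, -0.3008, 0.2504]
ee_rot: [1.0, 0.002, 0.0, 0.0]
contact_force: [-0.5, -0.2, -2.3]
width: 0.0297
grip_force: 45.1
```

```bash
python3 - <<'E'
from h import *
s=st()
for n in ['wrist','top','scene']:
  f=viewer.grab_frame(n); cv2.imwrite(f'pics/{n}4.png',f['frame'])
  for t in ['scanner','scan_pad']:
    print(n,t,[(round(d['p'],2),np.array(d['position']).round(3).tolist()) for d in tip_of(f,t)][:4])
E
```

```text
t 18.28 pos [ 0.49  -0.301  0.25 ] w 0.0297 gf 45.1 F [-0.503 -0.247 -2.311]
R [[1.0, 0.004, 0.0], [0.004, -1.0, -0.0], [0.0, 0.0, -1.0]]
wrist scanner [(0.82, [0.344, -0.206, 0.0]), (0.72, [0.488, -0.303, 0.175])]
wrist scan_pad [(0.93, [0.497, -0.306, 0.001]), (0.76, [0.523, -0.51, 0.002])]
top scanner [(0.98, [0.353, -0.209, 0.002]), (0.64, [0.489, -0.3, 0.18])]
top scan_pad [(0.89, [0.495, -0.304, 0.001]), (0.7, [0.521, -0.513, -0.0])]
scene scanner [(0.93, [0.491, -0.296, 0.176]), (0.46, [0.38, 0.137, -0.0])]
scene scan_pad [(0.73, [0.497, -0.303, 0.002]), (0.6, [0.528, -0.512, 0.002])]
```

Emit:
drive_tool:
  rows:
    - [[0,0,0,4,3,20,20],[0,0,0,0,0,30,20],[0,0,0,0,0,30,20],[0,0,0,0,0,30,20],[0,0,0,0,0,25,20],[0,0,0,0,0,15,20],[0,0,0,0,0,10,20],[0,0,0,0,0,6,20]]

```text
clock: 19.4
eef_pos: [0.4938, -0.3038, 0.083]
ee_rot: [1.0, 0.002, -0.001, -0.001]
contact_force: [0.7, 0.4, -1.5]
width: 0.0292
grip_force: 45.0
```

Emit:
drive_tool:
  rows:
    - [[0,0,0,0,0,2,20],[0,0,0,0,0,2,20],[0,0,0,0,0,2,20],[0,0,0,0,0,0,20],[0,0,0,0,0,0,20],[0,0,0,0,0,0,20],[0,0,0,0,0,0,20],[0,0,0,0,0,0,20]]

```text
clock: 20.07
eef_pos: [0.4943, -0.3041, 0.0786]
ee_rot: [1.0, 0.002, 0.0, 0.0]
contact_force: [-0.6, -0.2, -2.3]
width: 0.0297
grip_force: 45.0
```

Emit:
drive_tool:
  rows:
    - [[0,0,0,0,0,1,20],[0,0,0,0,0,0,20],[0,0,0,0,0,1,20],[0,0,0,0,0,0,20],[0,0,0,0,0,0.5,20],[0,0,0,0,0,0,20],[0,0,0,0,0,0,20],[0,0,0,0,0,0,20]]

```text
clock: 20.73
eef_pos: [0.4942, -0.304, 0.0769]
ee_rot: [1.0, 0.002, 0.0, 0.0]
contact_force: [-1.9, 1.7, 5.9]
width: 0.03
grip_force: 46.2
```

Contact on the pad. Release, then rise.

Emit:
drive_tool:
  rows:
    - [[0,0,0,0,0,0,40],[0,0,0,0,0,0,60],[0,0,0,0,0,0,85],[0,0,0,0,0,0,85],[0,0,0,0,0,0,85],[0,0,0,0,0,0,85],[0,0,0,0,0,0,85],[0,0,0,0,0,0,85]]

```text
clock: 21.4
eef_pos: [0.4942, -0.304, 0.0757]
ee_rot: [1.0, 0.002, -0.0, -0.0]
contact_force: [-0.5, -0.6, 0.2]
width: 0.085
grip_force: 0.0
```

Emit:
drive_tool:
  rows:
    - [[0,0,0,0,0,-10,85],[0,0,0,0,0,-25,85],[0,0,0,0,0,-25,85],[0,0,0,0,0,-25,85],[0,0,0,0,0,-25,85],[0,0,0,0,0,-25,85],[0,0,0,0,0,-15,85],[0,0,0,0,0,0,85]]

```text
clock: 22.07
eef_pos: [0.496, -0.3054, 0.2307]
ee_rot: [1.0, 0.002, 0.004, 0.003]
contact_force: [1.2, 0.2, 0.3]
width: 0.0849
grip_force: 0.0
```

```bash
python3 - <<'E'
from h import *
s=st(); print(s['q'])
for n in ['wrist','top','scene']:
  f=viewer.grab_frame(n); cv2.imwrite(f'pics/{n}5.png',f['frame'])
  for t in ['scanner','scan_pad','handle','pointer','mark','tray','reader']:
    print(n,t,[(round(d['p'],2),np.array(d['position']).round(3).tolist()) for d in tip_of(f,t)][:3])
E
```

```text
t 22.07 pos [ 0.496 -0.305  0.231] w 0.0849 gf 0.0 F [1.15  0.225 0.254]
R [[1.0, 0.004, 0.007], [0.004, -1.0, -0.006], [0.007, 0.006, -1.0]]
[-0.671  0.283  1.497  0.     1.353  0.895]
wrist scanner [(0.9, [0.492, -0.309, 0.002]), (0.57, [0.345, -0.207, 0.0]), (0.5, [0.559, -0.023, 0.0])]
wrist scan_pad [(0.8, [0.523, -0.512, -0.004]), (0.67, [0.559, -0.024, 0.091])]
wrist handle [(0.72, [0.554, -0.023, 0.092])]
wrist pointer [(0.92, [0.57, -0.078, 0.025])]
wrist mark [(0.59, [0.556, -0.024, 0.094]), (0.56, [0.519, -0.092, 0.012])]
wrist tray [(0.58, [0.557, -0.023, -0.003])]
wrist reader [(0.98, [0.733, -0.015, -0.001]), (0.25, [0.52, -0.09, 0.009])]
top scanner [(0.65, [0.354, -0.21, 0.002]), (0.52, [0.496, -0.304, 0.007])]
top scan_pad [(0.87, [0.521, -0.51, -0.001]), (0.83, [0.494, -0.306, -0.001])]
top handle [(0.69, [0.379, 0.137, -0.002]), (0.58, [0.558, -0.024, 0.091])]
top pointer [(0.82, [0.574, -0.074, 0.027])]
top mark [(0.4, [0.517, -0.09, 0.017])]
top tray [(0.86, [0.56, -0.024, 0.002])]
top reader []
scene scanner [(0.97, [0.346, -0.209, -0.006]), (0.82, [0.498, -0.302, 0.004]), (0.57, [0.746, 0.257, -0.0])]
scene scan_pad [(0.82, [0.498, -0.306, 0.002]), (0.76, [0.524, -0.51, 0.004])]
scene handle [(0.83, [0.555, -0.027, 0.091])]
scene pointer [(0.79, [0.57, -0.076, 0.02])]
scene mark [(0.45, [0.516, -0.09, 0.013]), (0.33, [0.735, -0.016, 0.004])]
scene tray [(0.86, [0.56, -0.023, 0.004])]
scene reader [(0.88, [0.735, -0.017, 0.003]), (0.45, [0.518, -0.09, 0.011])]
```

View pics/wrist5.png

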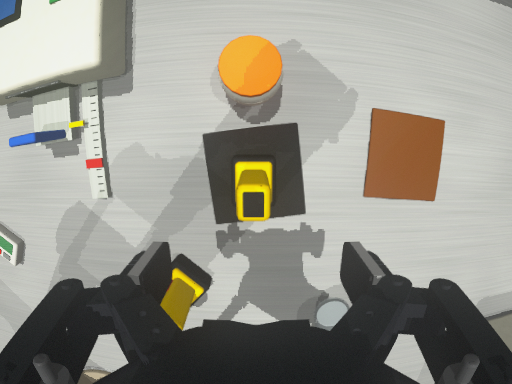

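The scanner stands upright on its pad, with the cap at (254,205). The blue handle is at (38,139), the yellow pointer at (77,125) and the red mark at (95,163). Next I move over the handle and turn the fingers along the tray's travel.

Emit:
drive_tool:
  rows:
    - [[0,0,0,8,-35,0,85],[0,0,0,8,-35,0,85],[0,0,0,8,-35,0,85],[0,0,0,8,-35,0,85],[0,0,0,8,-35,0,85],[0,0,0,8,-35,0,85],[0,0,0,7,-35,0,85],[0,0,0,7,-35,0,85]]

```text
clock: 23.93
eef_pos: [0.5552, -0.022, 0.226]
ee_rot: [1.0, 0.002, 0.0, 0.0]
contact_force: [0.3, -0.4, 0.6]
width: 0.085
grip_force: 0.0
```

Emit:
drive_tool:
  rows:
    - [[0,0,-0.117,0,0,0,85],[0,0,-0.117,0,0,0,85],[0,0,-0.117,0,0,0,85],[0,0,-0.117,0,0,0,85],[0,0,-0.117,0,0,0,85],[0,0,-0.117,0,0,0,85],[0,0,-0.117,0,0,0,85],[0,0,-0.117,0,0,0,85]]

```text
clock: 24.6
eef_pos: [0.5551, -0.0237, 0.2259]
ee_rot: [0.89, 0.455, 0.0, 0.0]
contact_force: [-0.4, -0.6, -0.4]
width: 0.0853
grip_force: 0.0
```

Emit:
drive_tool:
  rows:
    - [[0,0,-0.117,0,0,0,85],[0,0,-0.117,0,0,0,85],[0,0,-0.117,0,0,0,85],[0,0,-0.117,0,0,0,85],[0,0,-0.117,0,0,0,85],[0,0,-0.117,0,0,0,85],[0,0,0,0,0,0,85],[0,0,0,0,0,0,85]]

```text
clock: 25.27
eef_pos: [0.555, -0.0238, 0.2258]
ee_rot: [0.683, 0.731, 0.0, 0.0]
contact_force: [0.2, 0.2, -0.8]
width: 0.0849
grip_force: 0.0
```

```bash
python3 - <<'E'
from h import *
s=st(); print(s['q'])
f=viewer.grab_frame('wrist'); cv2.imwrite('pics/w6.png',f['frame'])
for t in ['handle','pointer','mark','tray','reader']:
    print(t,[(round(d['p'],2),np.array(d['position']).round(3).tolist()) for d in tip_of(f,t)][:3])
im=f['frame'].astype(int); b,g,r=im[...,0],im[...,1],im[...,2]
for nm,m,z in [('blue',(b>110)&(r<70)&(g<120),.09),('red',(r>130)&(g<70)&(b<70),.016),('yel',(r>130)&(g>110)&(b<80),.022)]:
  n,l,st_,c=cv2.connectedComponentsWithStats(m.astype(np.uint8))
  for i in range(1,n):
    if st_[i,4]>25:
      P=ray(f,np.argwhere(l==i)[:,::-1],z)[:,:2]*1000; print(nm,st_[i],cv2.minAreaRect(P.astype(np.float32)))
E
```

```text
t 25.27 pos [ 0.555 -0.024  0.226] w 0.0849 gf 0.0 F [ 0.162  0.229 -0.838]
R [[-0.068, 0.998, 0.0], [0.998, 0.068, 0.0], [0.0, 0.0, -1.0]]
[-0.168  0.25   1.556  0.     1.336 -0.236]
handle [(0.68, [0.557, -0.02, 0.09])]
pointer []
mark [(0.56, [0.52, -0.089, 0.008])]
tray [(0.85, [0.56, -0.021, -0.002])]
reader [(0.91, [0.735, -0.014, 0.001])]
blue [ 419  114   41   68 2256] ((750.8906860351562, 35.48748016357422), (49.886077880859375, 69.79139709472656), 2.6059248447418213)
blue [255 164  12  49 397] ((559.6275024414062, -23.08501625061035), (10.495858192443848, 47.55405807495117), 3.87601637840271)
blue [440 232  13  13 134] ((785.4685668945312, -66.45848846435547), (16.646099090576172, 15.51257038116455), 0.7273942232131958)
red [116  25  12  14  85] ((371.69183349609375, 154.76229858398438), (17.2567081451416, 9.8463134765625), 62.25591278076172)
red [218 215   9  19 169] ((516.7861328125, -89.30537414550781), (10.297602653503418, 24.621379852294922), 2.0624096393585205)
red [422 233  13  13 137] ((812.9391479492188, -96.86568450927734), (20.94170379638672, 18.992265701293945), 1.3660591840744019)
yel [264 204   7  19  91] ((572.1588134765625, -68.88477325439453), (23.492015838623047, 7.205003261566162), 88.66757202148438)
```

View pics/w6.png

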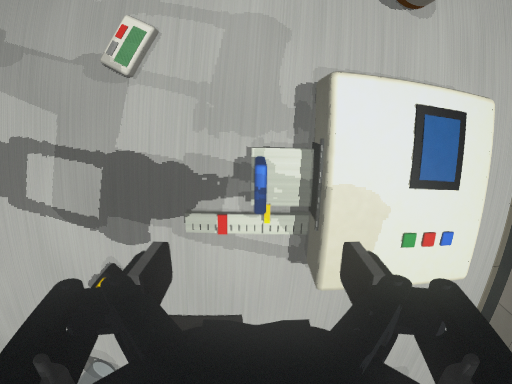

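The blue handle is at (261,188), the pointer at (267,213) and the red mark at (222,224), so the pull is about 56 mm. I'll narrow the fingers so the rear one clears the reader, then descend.

Emit:
drive_tool:
  rows:
    - [[0,0,0.023,0,4,0,55],[0,0,0,0,0,15,55],[0,0,0,0,0,20,55],[0,0,0,0,0,20,55],[0,0,0,0,0,20,55],[0,0,0,0,0,0,55],[0,0,0,0,0,0,55],[0,0,0,0,0,0,55]]

```text
clock: 26.23
eef_pos: [0.56, -0.0236, 0.1518]
ee_rot: [0.69, 0.724, 0.001, 0.001]
contact_force: [0.3, 0.8, -0.0]
width: 0.0551
grip_force: 0.0
```

Emit:
drive_tool:
  rows:
    - [[0,0,0,0,0,15,55],[0,0,0,0,0,15,55],[0,0,0,0,0,15,55],[0,0,0,0,0,15,55],[0,0,0,0,0,15,55],[0,0,0,0,0,15,55],[0,0,0,0,0,13,55],[0,0,0,0,0,0,55]]

```text
clock: 26.9
eef_pos: [0.5587, -0.0235, 0.047]
ee_rot: [0.69, 0.724, -0.0, -0.001]
contact_force: [-0.4, -0.4, -0.3]
width: 0.0551
grip_force: 0.0
```

Emit:
drive_tool:
  rows:
    - [[0,0,0,0,0,0,4],[0,0,0,0,0,0,4],[0,0,0,0,0,0,4],[0,0,0,0,0,0,4],[0,0,0,0,0,0,4],[0,0,0,0,0,0,4],[0,0,0,0,0,0,4],[0,0,0,0,0,0,4]]
  force: 60

```text
clock: 27.57
eef_pos: [0.5593, -0.0237, 0.0493]
ee_rot: [0.69, 0.724, 0.0, 0.001]
contact_force: [-1.8, 0.1, 5.7]
width: 0.0111
grip_force: 60.3
```

Handle gripped. Pulling 56 mm along −y of the tool.

Emit:
drive_tool:
  rows:
    - [[0,0,0,0,-5,0,4],[0,0,0,0,-8,0,4],[0,0,0,0,-8,0,4],[0,0,0,0,-8,0,4],[0,0,0,0,-8,0,4],[0,0,0,0,-8,0,4],[0,0,0,0,-7,0,4],[0,0,0,0,-4,0,4]]

```text
clock: 28.23
eef_pos: [0.5056, -0.0265, 0.0493]
ee_rot: [0.69, 0.724, 0.002, 0.003]
contact_force: [7.1, 1.9, 2.4]
width: 0.0114
grip_force: 59.7
```

Emit:
drive_tool:
  rows:
    - [[0,0,0,0,0,0,4],[0,0,0,0,0,0,4],[0,0,0,0,0,0,4],[0,0,0,0,0,0,4],[0,0,0,0,0,0,4],[0,0,0,0,0,0,4],[0,0,0,0,0,0,4],[0,0,0,0,0,0,4]]

```text
clock: 28.9
eef_pos: [0.5061, -0.0264, 0.0493]
ee_rot: [0.69, 0.724, 0.002, 0.003]
contact_force: [4.8, 1.7, 5.1]
width: 0.0114
grip_force: 59.9
```

```bash
python3 - <<'E'
from h import *
s=st()
for n in ['wrist','top','scene']:
  f=viewer.grab_frame(n)
  for t in ['handle','pointer','mark','scanner','swab_jar','timer','reagent']:
    print(n,t,[(round(d['p'],2),np.array(d['position']).round(3).tolist()) for d in tip_of(f,t)][:3])
  if n=='wrist':
    im=f['frame'].astype(int); b,g,r=im[...,0],im[...,1],im[...,2]
    for nm,m,z in [('red',(r>130)&(g<70)&(b<70),.016),('yel',(r>130)&(g>110)&(b<80),.022)]:
      k,l,q,c=cv2.connectedComponentsWithStats(m.astype(np.uint8))
      for i in range(1,k):
        if q[i,4]>25: print(nm,q[i],cv2.minAreaRect((ray(f,np.argwhere(l==i)[:,::-1],z)[:,:2]*1000).astype(np.float32)))
    cv2.imwrite('pics/w7.png',cv2.resize(f['frame'][130:310,130:370],None,fx=3,fy=3))
E
```

```text
t 28.9 pos [ 0.506 -0.026  0.049] w 0.0114 gf 59.9 F [4.824 1.654 5.104]
R [[-0.048, 0.999, 0.007], [0.999, 0.048, -0.001], [-0.001, 0.007, -1.0]]
wrist handle [(0.67, [0.502, -0.026, 0.094])]
wrist pointer []
wrist mark [(0.47, [0.519, -0.09, 0.01])]
wrist scanner []
wrist swab_jar []
wrist timer []
wrist reagent []
red [270 309   5  14  46] ((521.6329956054688, -96.87498474121094), (2.3096749782562256, 12.327326774597168), 0.08695583790540695)
top handle []
top pointer []
top mark []
top scanner [(0.79, [0.495, -0.303, 0.005]), (0.55, [0.352, -0.209, 0.002]), (0.41, [0.381, 0.136, 0.001])]
top swab_jar [(0.86, [0.617, -0.3, -0.004])]
top timer [(0.59, [0.379, 0.135, -0.002]), (0.52, [0.62, -0.3, -0.004])]
top reagent [(0.86, [0.749, 0.263, 0.002])]
scene handle [(0.63, [0.506, -0.026, 0.088])]
scene pointer [(0.84, [0.517, -0.081, 0.018])]
scene mark [(0.51, [0.518, -0.086, 0.012])]
scene scanner [(0.91, [0.344, -0.207, -0.004]), (0.61, [0.493, -0.303, 0.005]), (0.26, [0.506, -0.029, 0.089])]
scene swab_jar [(0.82, [0.617, -0.299, -0.001])]
scene timer [(0.41, [0.381, 0.14, -0.001])]
scene reagent [(0.93, [0.745, 0.26, -0.001])]
```

View pics/w7.png

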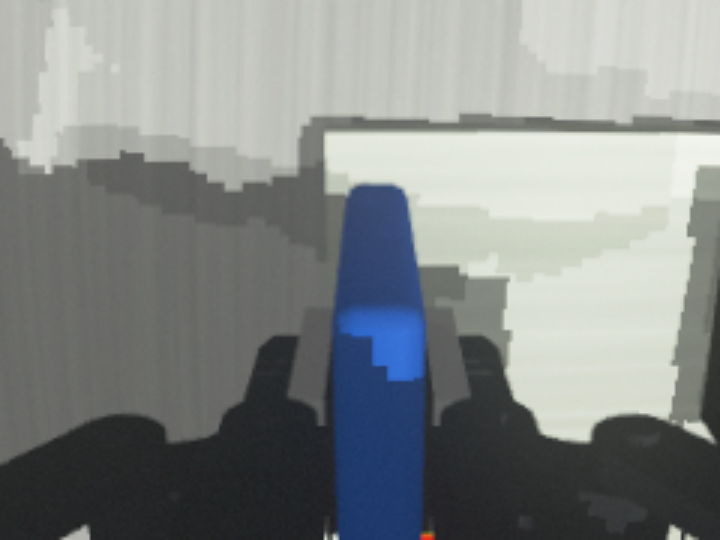

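The handle is held in the pads, and the pull so far is about 53 mm. I'll add 2.5 mm and check with the scene camera.

Emit:
drive_tool:
  rows:
    - [[0,0,0,0,-1.5,0,4],[0,0,0,0,-1,0,4],[0,0,0,0,0,0,4],[0,0,0,0,0,0,4],[0,0,0,0,0,0,4],[0,0,0,0,0,0,4],[0,0,0,0,0,0,4],[0,0,0,0,0,0,4]]

```text
clock: 30.77
eef_pos: [0.5038, -0.0265, 0.0494]
ee_rot: [0.69, 0.724, 0.002, 0.003]
contact_force: [5.6, 0.4, 4.5]
width: 0.0113
grip_force: 60.0
```

```bash
python3 - <<'E'
from h import *
s=st()
for k in range(3):
  f=viewer.grab_frame('scene')
  for t in ['pointer','mark','handle']:
    print(t,[(round(d['p'],2),np.array(d['position']).round(4).tolist()) for d in tip_of(f,t)][:1])
# pinhole projection of expected mark and pointer
Ri=R.from_quat(f['attitude']).inv(); u=np.array([.999,.045,0])
for nm,p in [('mark',[.517,-.0895,.016])]+[(f'ptr{d}',np.array([.517,-.0895,.022])+d/1000*u+np.array([0,.006,0])) for d in (-7,0,7)]:
  c=Ri.apply(np.array(p)-f['origin']); print(nm,f['fx']*c[0]/c[2]+f['cx'],f['fy']*c[1]/c[2]+f['cy'])
cv2.imwrite('pics/s8.png',cv2.resize(f['frame'][155:215,220:300],None,fx=10,fy=10,interpolation=0))
E
```

```text
t 30.77 pos [ 0.504 -0.027  0.049] w 0.0113 gf 60.0 F [5.645 0.354 4.467]
R [[-0.048, 0.999, 0.007], [0.999, 0.048, -0.001], [-0.001, 0.007, -1.0]]
pointer [(0.74, [0.3807, 0.1401, 0.0012])]
mark [(0.52, [0.5156, -0.0896, 0.0087])]
handle [(0.88, [0.503, -0.0304, 0.0913])]
pointer [(0.63, [0.515, -0.0793, 0.0186])]
mark [(0.45, [0.5161, -0.0908, 0.0121])]
handle [(0.78, [0.504, -0.0303, 0.0888])]
pointer []
mark [(0.46, [0.517, -0.0909, 0.0126])]
handle [(0.83, [0.5009, -0.0295, 0.0902])]
mark 243.5008263835297 188.79938659540133
ptr-7 243.48929130495105 185.76146979241872
ptr0 244.83787684326057 186.71396651785582
ptr7 246.19338299534527 187.67135122538352
```

View pics/s8.png

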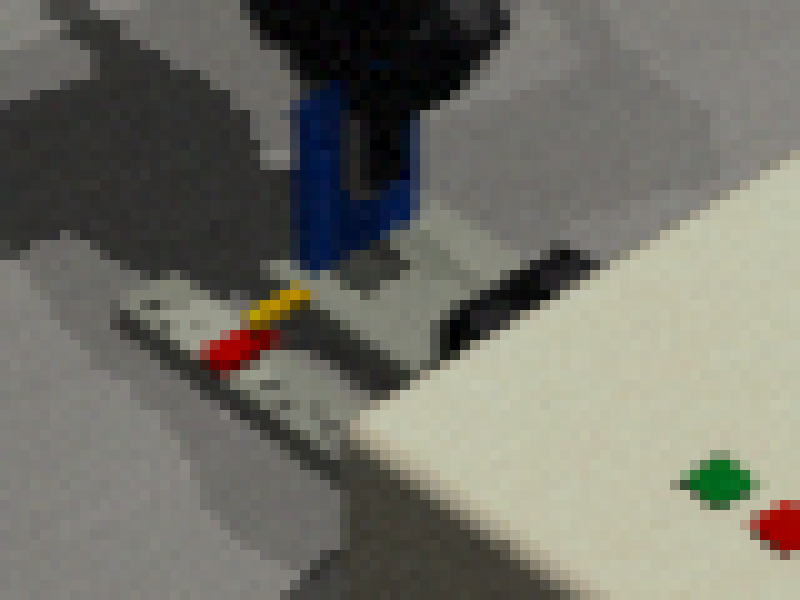

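The yellow pointer tip, at about (244.7,186.5) in the full scene image, meets the red mark and matches the projection for zero offset (244.8,186.7). The total pull is 55.5 mm and the scanner is standing on its pad.

```bash
python3 -c "
from h import *
st(); print(job.hand_in())"
```

```text
t 31.37 pos [ 0.504 -0.027  0.049] w 0.0111 gf 60.0 F [5.897 2.265 4.927]
R [[-0.048, 0.999, 0.007], [0.999, 0.048, -0.001], [-0.001, 0.007, -1.0]]
the job is handed in; nothing more can be done
None
```

I handed the job in at 31.4 s, but no verdict came back: by my measurements the scanner read the blue label and stands released on its pad, the tray is held with its pointer about 1 mm from the red mark, and the jar, bottle and timer have not moved.

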